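Rub down a wavy clock moulding on a spring-driven feed bench

TASK

Lift the red rubbing block out of its blue rest and press its grey nose down on the front end of the wooden moulding, between the yellow marks of the feed bench. That frees the catch: stay at the marks and let the spring carry the moulding along under the block to the far stop, following the humps with an unbroken light push of about 3 to 10 N that brakes it to a steady 50 mm/s or so and never lets it run away. Finish there, still holding the block lightly pressed on the moulding; keep fingers off the moulding and leave the glue bottle and the screwdriver alone.

Things in the scene. Friction and masses are not known exactly. Their poses are not given: they have to be found in the camera images.
- block: Loose rubbing block, 0.12 kg, upright. Origin: lowest point of its nose; z up. Red handle 40 (x) x 32 (y) mm in section, from 38 to 104 mm above the origin; below it a grey felt nose, half-round, radius 14 mm, axis along the block's x (48 mm long). It stands in the rest; grip the handle across its y faces about 72 mm above the origin.
- rest: Blue open-topped rest fixed to the table, 64 (x) x 50 (y) x 36 mm high, walls and floor 5 mm; the block stands loosely in it with the same yaw. Origin under its centre. Lift the block straight up.
- work_mark (a point): Fixed point of the green feed bench (740 mm long, 120 wide), midway between the two yellow marks (stubs 112 mm apart, 66 mm high) at their top height. y: feed direction along the bench; z up. Keep the nose within 25 mm of this point along y, near 0 along x.
- trim: Brown wooden moulding, 40 mm wide, 340 long along its y, on the carriage's sprung table. Origin mid-length, on the top of its flat ends (120 mm up, unpressed). Top over origin at s along y: 0 for |s|>130 mm, else A/2*(1-cos(2 pi s/130 mm)), A = 7 mm for s>0, 5 for s<0. Rubbed from s=+150 mm (under the marks at the start) to -150. Friction felt on wood 0.6 nominal, +-20 percent.
- feed (a joint): Carriage travel along the bench's +y, m: 0 at the start (held by a catch), 0.30 at the far stop. Moving mass nominal 10.5 kg, +-20 percent. Driving spring: 4.0 N at 0, falling to 3.4 N at 0.30 m; viscous drag 10 N per m/s. Let go, it runs away to over 0.25 m/s; pressed too hard (about 6.5 N on the flat) it stands still.
- sink (a joint): How far the moulding with its sprung table is pressed down, m: 0 to 0.036 (bottom stop). Push on it = 1.5 N + 350 N/m * value (damping 8 N per m/s). The catch lets go at about 0.005 (3.3 N) and acts only at the start of the travel.
- glue: White glue bottle with red cap, 56 mm in diameter, 130 mm high, standing on the table; bystander. Origin under its centre.
- driver: Screwdriver with a red handle, lying on the table; bystander.
Mind the look-alikes: they are no part of the job. Of the things like the block, leave any that is pink; of the rest the larger one is meant.

How it is judged (in metres and radians):
On the way, in this order (a step that is already met when the one before it is completed fails the run):
1. the block's nose presses on the front end of the moulding at the yellow marks (contact force between block and trim above 1.5 N and value of joint feed below 0.03 m and y of block in the frame of work_mark between -0.035 and 0.035 m), for 0.1 s.
2. the moulding runs under the block at 20 to 90 mm/s, with a push of 2 to 12 N, the block within 35 mm of the marks, for 3 s on end (value of joint feed between 0.03 and 0.27 m and velocity of joint feed between 0.02 and 0.09 m/s and contact force between block and trim between 2 and 12 N and y of block in the frame of work_mark between -0.035 and 0.035 m), for 3 s.
3. the carriage has come to its far stop with the block still pressing (value of joint feed above 0.29 m and contact force between block and trim above 1.5 N), for 0.2 s.
At the end, for the whole second after the job is handed in: the carriage is at rest within 10 mm of its far stop (feed above 0.29 m) and the gripped block still presses on the moulding with 1.5 to 13 N, within 40 mm of the yellow marks along the bench (all of step 3 and velocity of joint feed below 0.02 m/s and contact force between the fingers and block above 2 N and contact force between block and trim below 13 N and y of block in the frame of work_mark between -0.04 and 0.04 m); the arm keeps its last pose, push and grip.
It fails at once if the block pressed on the moulding with more than 16 N (contact force between block and trim above 16 N).
It fails at once if between 30 and 270 mm of travel the push fell below 1 N or the block strayed more than 45 mm along the bench from the yellow marks ((value of joint feed between 0.03 and 0.27 m and contact force between block and trim below 1 N) or (value of joint feed between 0.03 and 0.27 m and (y of block in the frame of work_mark above 0.045 m or y of block in the frame of work_mark below -0.045 m))).
It fails at once if the carriage ran away, faster than 0.14 m/s (velocity of joint feed above 0.14 m/s).
It fails at once if the fingers touched the moulding (contact force between the fingers and trim above 1 N).
It fails at once if a bystander was disturbed (distance of any of glue, driver from where it was at the start of the episode above 0.04 m).
It also fails if it takes over 51 s, if anything falls off the work surface, if the arm or the gripper's body presses on something with over 40 N, if the wrist force passes 120 N, or if a joint passes its speed limit or range.

ROBOT

A 6-joint arm with a two-finger parallel gripper is mounted at the origin on the work surface. World frame = base frame: x ahead of the robot, y to its left, z up, the work surface at z = 0. Lengths are in m, angles in degrees, forces in N, time in s.
With the tool pointing down it reaches from about 0.325 to 0.925 m from the base axis. Payload 3.1 kg.
Tool frame: the origin (TCP) lies at the very end of the fingers, on their centre line; the grasp point (between the pads) lies 19 mm behind it (hold_point_z is the distance from the TCP to the grasp point, in m); z points along the fingers, y is the line along which they close (so a half turn about z gives the same grasp; the last joint's range is limited). The gripper opens to 85 mm and grips with 20 to 120 N. Pads are 22 mm wide; open, the fingers measure 114 mm over their backs; the gripper's body (76 mm by 85 mm) begins 54 mm behind the grasp point. The pads swing forward as they close: fully open they stand 13 mm farther back than shut.
Start: joints at [61.868, 12.427, 92.441, -0, 75.132, -6.429], TCP at [0.231, 0.581, 0.231] pointing down, gripper open.
Joint ranges: [-157.48, 157.48], [-44.54, 120.13], [17.64, 146.25], [-64.5, 244.5], [7.68, 150.69], [-147.95, 147.95]. Speed limits (degrees/s): [159.86, 159.86, 180, 180, 180, 180].

INTERFACE

Orientations are given as [roll, pitch, yaw] about the fixed x, y, z axes, in that order (R = Rz(yaw) Ry(pitch) Rx(roll)).
In Python, from station import get_obs, camera, camera_info, finish_job, hold_point_z gives the robot as it stands.
- The arm moves only by the tool carry_out, never from a script. Its argument "commands" is a list of rows, each a list of 3 entries, a list of its own where there are three numbers: the shift along the tool's x, y, z in m, then the turn about the tool's z in degrees, then the opening, from 0 (shut) to 1 (fully open). A call has exactly 10 rows; each row shifts and turns the commanded pose from where the row before left it, along the tool's axes as they then stand; what a row does not reach is not made up. A row lasts 1/8 s, in which the tool goes at most 62.5 mm and 10.7 degrees, less where a joint would pass 70% of its speed; a pose out of reach is approached as far as the arm can. A call with a gripper value outside its range is refused whole. The fingers move at their own pace and stop on an object; "newtons" is the grip in N (left out, the last holds). Time passes only in rows, so rows that do not move let the fingers close, or fill a call up. It gives the time, the measured TCP pose, the force, the opening and the grip force at its end, in the units of the state.
- get_obs(): the state, without advancing time (a new reading comes with each control period).
- camera(name): name is "scene" or "top" or "wrist"; returns the picture (420x560x3 uint8, red, green, blue); there is no depth.
- camera_info(name): a dict with "K" (3x3 intrinsics, pixels), "pose" (4x4, takes a point from camera to world coordinates). Camera axes: x right, y up, looking along -z (the intrinsics and any distortion apply to the point x, -y, -z); pixel columns grow to the right and rows downward; lengths in m; the calibration is good to about 2 mm. A picture is of the moment at which its call begins: read the wrist's pose just before it. camera_info takes no time and is no camera call; for the wrist camera it gives the pose at the moment of the call.
- finish_job(): hands the job in; it is judged then, once.
The state is a dict: "time_s": time; "q": joint angles; "qd": joint speeds; "tau": joint torques, N m; "eef_pos": TCP position; "orientation": TCP orientation; "wrist_force": force on the tool from outside, world axes, zero at the start; "ft_torque": the same for the moment, N m; "gripper_width": finger opening in m; "grip_force": force on a finger pad.
Only numpy, scipy, OpenCV 4.12 (cv2) and the standard library are available. Lean on these libraries where they do the work, as an engineer would, in place of code of your own. Each camera call takes 0.05 s, during which the arm holds its last target. There are 200 camera calls.

## Working session

There is one attempt and no reset: what is moved stays moved. The work goes in short steps, Python scripts to look and compute and a tool call to move; the robot and the scene stay as the last step left them, time stands still between calls to the robot, and variables do not carry over. Pictures are saved under pics/ and viewed, at most 10 in all, crops included, and the job is handed in when it is done.

Besides the shell and the picture viewer there is one more tool, called in YAML: its name, and indented under it one key for each argument. carry_out: Moves the arm, as the interface text tells. Its arguments: {"type":"object","properties":{"commands":{"type":"array"},"newtons":{"type":"number"}},"required":["commands"]}

```bash
mkdir -p pics
cat > h.py <<'E'
import numpy as np, cv2
from station import *
def save(n,f):
    im=camera(n); cv2.imwrite('pics/'+f,im[:,:,::-1]); return im
def ray(info,u,v):
    K,P=info['K'],np.array(info['pose']); d=np.linalg.inv(np.array(K))@[u,v,1]
    d=P[:3,:3]@[d[0],-d[1],-d[2]]; return P[:3,3],d
def at(info,u,v,z):
    o,d=ray(info,u,v); return o+d*(z-o[2])/d[2]
def px(info,p):
    P=np.array(info['pose']); c=P[:3,:3].T@(np.array(p)-P[:3,3]); q=np.array(info['K'])@[c[0],-c[1],-c[2]]; return q[:2]/q[2]
E
python3 - <<'E'
from h import *
print(get_obs(),hold_point_z); 
for n in('top','scene'): save(n,n+'0.png'); print(camera_info(n))
E
```

```text
{'time_s': 0.0, 'q': array([ 6.18688835e+01,  1.24769723e+01,  9.25289375e+01, -1.88831132e-03,
        7.51329992e+01, -6.42788310e+00]), 'qd': array([-0.0003399 , -0.10892591,  0.12610615, -0.0446006 ,  0.03284424,
        0.0387612 ]), 'tau': array([-2.74384383e-04, -3.96843696e+01, -3.03857231e+01, -1.88302879e-04,
        9.60409379e-03,  1.32469054e-05]), 'eef_pos': array([0.23071489, 0.57997103, 0.22996178]), 'orientation': array([-1.79861760e+02, -1.37387455e-02,  1.58297237e+02]), 'wrist_force': array([-0.43741614,  0.65052764,  0.57779716]), 'ft_torque': array([-0.01060511, -0.01168485, -0.01043254]), 'grip_force': 0.0, 'gripper_width': 0.0853541981669408} 0.0187
{'K': array([[436.6779047 ,   0.        , 274.61717567],
       [  0.        , 436.6779047 , 205.98776451],
       [  0.        ,   0.        ,   1.        ]]), 'pose': array([[ 0.01952851,  0.98980355, -0.14109416,  0.34203313],
       [-0.99980037,  0.01873646, -0.00693999,  0.07429773],
       [-0.00422562,  0.14120152,  0.98997185,  1.29551696],
       [ 0.        ,  0.        ,  0.        ,  1.        ]])}
{'K': array([[427.7572821 ,   0.        , 282.96488883],
       [  0.        , 427.7572821 , 210.44776791],
       [  0.        ,   0.        ,   1.        ]]), 'pose': array([[ 0.66161316, -0.62876074,  0.40856817,  0.91984339],
       [ 0.74973941,  0.54553998, -0.37453564, -0.28606862],
       [ 0.01260304,  0.55411737,  0.83234314,  0.95204714],
       [ 0.        ,  0.        ,  0.        ,  1.        ]])}
```

View pics/top0.png

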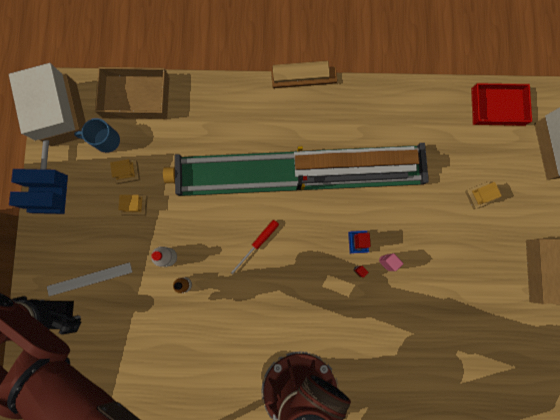

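View pics/scene0.png

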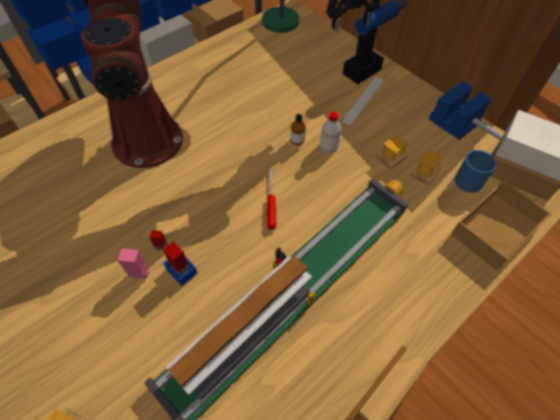

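The top view shows the block in its blue rest at about (360,241). The pink look-alike is at (392,262) and a small red one at (361,271). The bench runs from (178,175) to (427,165), with the moulding's front end at about (296,160). I'll enlarge these areas.

Run:
```python
import cv2,numpy as np
a=cv2.imread('pics/top0.png'); s=cv2.imread('pics/scene0.png')
f=lambda i,x,y,w,h,k:cv2.resize(i[y:y+h,x:x+w],(w*k,h*k),interpolation=cv2.INTER_CUBIC)
cv2.imwrite('pics/c1.png',np.vstack([np.hstack([f(a,335,220,50,37,8),f(a,275,140,50,37,8)]),np.hstack([f(s,150,235,50,37,8),f(s,268,240,50,37,8)])]))
cv2.imwrite('pics/c2.png',f(a,168,140,266,60,3))
```

```text
(no output)
```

View pics/c1.png

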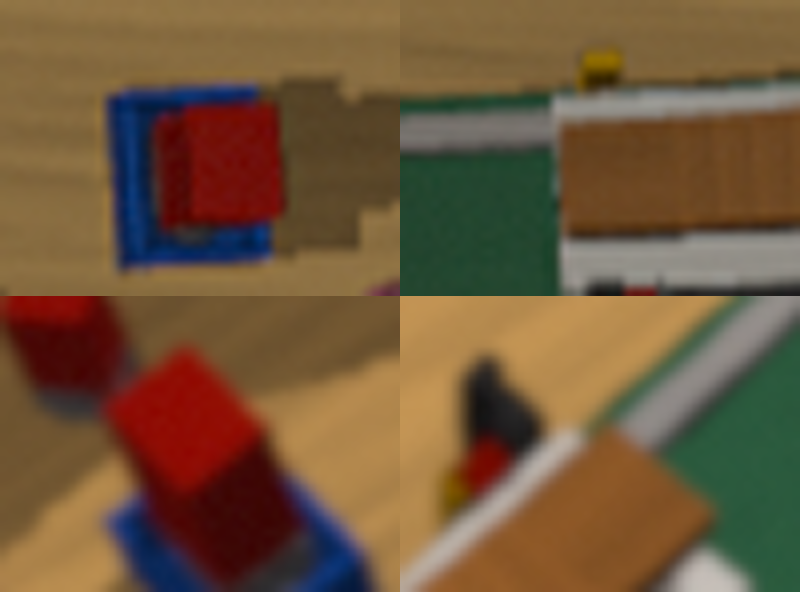

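View pics/c2.png

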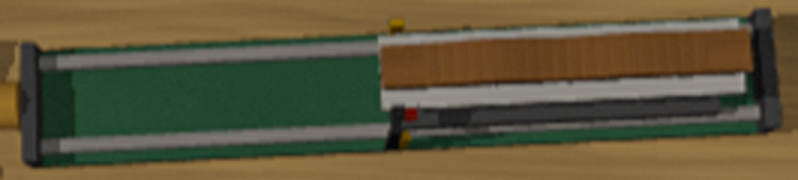

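Run:
```python
from h import *
T=camera_info('top');S=camera_info('scene')
def p(i,pts,x0,y0,k,z,n):
    r=[at(i,(x+.5)/k-.5+x0,(y+.5)/k-.5+y0,z)[:2] for x,y in pts]; print(n,np.round(r,4).tolist(),'mean',np.round(np.mean(r,0),4)); return np.array(r)
def edges(r,n):
    print(n,[ (round(float(np.linalg.norm(r[i]-r[i-1])),4),round(float(np.degrees(np.arctan2(*(r[i]-r[i-1])[::-1]))),1)) for i in range(len(r))])
b=p(T,[(190,107),(276,101),(284,215),(192,225)],335,220,8,.109,'blkT');edges(b,'')
b=p(S,[(185,49),(262,134),(183,199),(108,114)],150,235,8,.109,'blkS');edges(b,'')
b=p(T,[(108,95),(262,87),(275,260),(120,270)],335,220,8,.036,'restT');edges(b,'')
b=p(T,[(560,122),(568,235)],275-50,140,8,.12,'front')
b=p(T,[(381,42),(752,28),(752,73),(384,88)],168,140,3,.12,'mould');edges(b,'')
p(T,[(601,65)],275-50,140,8,.066,'mark1T'); p(T,[(404,141)],168,140,3,.066,'mark2T')
p(T,[(22,45),(768,10),(776,130),(34,166)],168,140,3,.066,'bench')
b=p(S,[(615,132),(715,218)],268-50,240,8,.12,'frontS');edges(b,'')
```

```text
blkT [[0.4415, -0.1463], [0.4441, -0.1755], [0.4055, -0.1778], [0.4015, -0.1467]] mean [ 0.4231 -0.1616]
 [(0.04, 0.5), (0.0293, -84.9), (0.0387, -176.6), (0.0314, 97.3)]
blkS [[0.4045, -0.1486], [0.4413, -0.1475], [0.444, -0.1751], [0.408, -0.1762]] mean [ 0.4245 -0.1618]
 [(0.0278, 97.2), (0.0368, 1.7), (0.0277, -84.6), (0.0359, -178.3)]
restT [[0.4513, -0.1304], [0.4553, -0.1859], [0.3932, -0.1899], [0.3886, -0.1344]] mean [ 0.4221 -0.1601]
 [(0.0629, 3.7), (0.0557, -85.9), (0.0622, -176.3), (0.0557, 94.8)]
front [[0.6535, 0.0302], [0.6136, 0.0269]] mean [0.6336 0.0286]
mould [[0.6568, 0.0299], [0.6763, -0.3119], [0.6338, -0.3108], [0.6135, 0.0266]] mean [ 0.6451 -0.1415]
 [(0.0434, 4.4), (0.3424, -86.7), (0.0425, 178.5), (0.338, 93.4)]
mark1T [[0.6893, 0.0136]] mean [0.6893 0.0136]
mark2T [[0.5746, 0.0047]] mean [0.5746 0.0047]
bench [[0.6619, 0.3742], [0.7099, -0.3456], [0.5919, -0.3498], [0.5438, 0.3567]] mean [0.6269 0.0089]
frontS [[0.6175, 0.0281], [0.6544, 0.0309]] mean [0.6359 0.0295]
 [(0.037, -175.6), (0.037, 4.4)]
```

The block's nose is at about (0.4235, -0.162), yaw about 3.7°. The work mark is at about (0.634, 0.009), and the bench yaw is about 3.7°. The two views agree with each other and with the given sizes. I'll move above the block.

carry_out:
  commands:
    - [[0,0,0],-6.4,0.65]
    - [[0,0,0],-6.4,0.65]
    - [[0,0,0],-6.4,0.65]
    - [[0,0,0],-6.4,0.65]
    - [[-0.0096,-0.0502,0.002],0,0.65]
    - [[-0.0096,-0.0502,0.002],0,0.65]
    - [[-0.0096,-0.0502,0.002],0,0.65]
    - [[-0.0096,-0.0502,0.002],0,0.65]
    - [[-0.0096,-0.0502,0.002],0,0.65]
    - [[-0.0096,-0.0502,0.002],0,0.65]

```text
time_s: 1.35
eef_pos: [0.3089, 0.2824, 0.2188]
orientation: [-180.0, -0.0, -176.1]
wrist_force: [1.2, -0.3, 0.4]
gripper_width: 0.0552
grip_force: 0.0
```

carry_out:
  commands:
    - [[-0.0096,-0.0502,0.002],0,0.65]
    - [[-0.0096,-0.0502,0.002],0,0.65]
    - [[-0.0096,-0.0502,0.002],0,0.65]
    - [[-0.0096,-0.0502,0.002],0,0.65]
    - [[-0.0096,-0.0502,0.002],0,0.65]
    - [[-0.0096,-0.0502,0.002],0,0.65]
    - [[-0.0096,-0.0502,0.002],0,0.65]
    - [[-0.0096,-0.0502,0.002],0,0.65]
    - [[-0.0096,-0.0502,0.002],0,0.65]
    - [[0,0,0],0,0.65]

```text
time_s: 2.6
eef_pos: [0.4261, -0.1635, 0.201]
orientation: [-180.0, -0.0, -176.4]
wrist_force: [1.0, 0.5, -0.8]
gripper_width: 0.0556
grip_force: 0.0
```

Run:
```python
from h import *
o=get_obs();print({k:np.round(o[k],4) for k in('time_s','q','eef_pos','orientation','wrist_force','gripper_width')})
i=camera_info('wrist'); save('wrist','w1.png'); np.save('w1.npy',i,allow_pickle=True)
for z in(.109,.036,): print(px(i,[.4235,-.162,z]))
```

```text
{'time_s': np.float64(2.6), 'q': array([-2.979290e+01, -7.078400e+00,  1.161153e+02, -3.260000e-02,
        7.098240e+01, -1.234198e+02]), 'eef_pos': array([ 0.4261, -0.1635,  0.201 ]), 'orientation': array([-1.799849e+02, -3.310000e-02, -1.763625e+02]), 'wrist_force': array([ 1.0487,  0.4979, -0.7585]), 'gripper_width': np.float64(0.0556)}
[285.46531149 210.82181323]
[284.98028817 188.93726874]
```

View pics/w1.png

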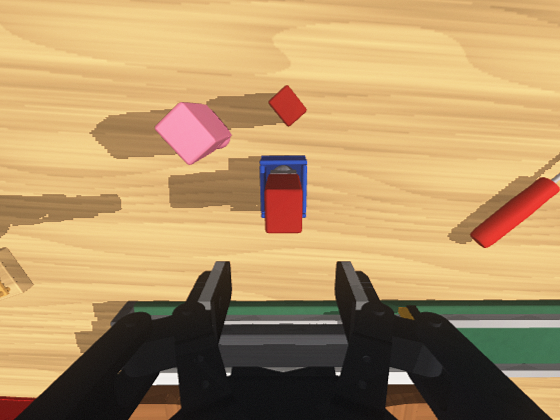

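The wrist view shows the block's top centred at (284,211), which matches the prediction, and it's aligned with the fingers. I'll descend and grip.

carry_out:
  commands:
    - [[0.002,0,0.023],0,0.65]
    - [[0,0,0.03],0,0.65]
    - [[0,0,0.03],0,0.65]
    - [[0,0,0.03],0,0.65]
    - [[0,0,0.02],0,0.65]
    - [[0,0,0.01],0,0.65]
    - [[0,0,0],0,0.65]
    - [[0,0,0],0,0.2]
    - [[0,0,0],0,0.2]
    - [[0,0,0],0,0.2]
  newtons: 80

```text
time_s: 3.9
eef_pos: [0.4252, -0.1617, 0.0596]
orientation: [-179.9, 0.1, -176.1]
wrist_force: [0.1, 0.8, 4.2]
gripper_width: 0.0311
grip_force: 78.8
```

carry_out:
  commands:
    - [[0,0,0],0,0.2]
    - [[0,0,0],0,0.2]
    - [[0,0,-0.01],0,0.2]
    - [[0,0,-0.02],0,0.2]
    - [[0,0,-0.03],0,0.2]
    - [[0,0,-0.03],0,0.2]
    - [[0,0,-0.03],0,0.2]
    - [[0,0,-0.02],0,0.2]
    - [[0,0,0],0,0.2]
    - [[0,0,0],0,0.2]

```text
time_s: 5.15
eef_pos: [0.423, -0.1603, 0.197]
orientation: [179.9, -0.1, -176.1]
wrist_force: [0.3, 0.5, -1.9]
gripper_width: 0.0312
grip_force: 78.6
```

Run:
```python
from h import *
o=get_obs();print({k:np.round(o[k],4) for k in('time_s','q','eef_pos','orientation','wrist_force','gripper_width','grip_force')})
```

```text
{'time_s': np.float64(5.15), 'q': array([-2.966450e+01, -7.302200e+00,  1.167604e+02,  3.700000e-03,
        7.068160e+01, -1.235583e+02]), 'eef_pos': array([ 0.423 , -0.1603,  0.197 ]), 'orientation': array([ 1.799198e+02, -1.146000e-01, -1.761074e+02]), 'wrist_force': array([ 0.269 ,  0.4669, -1.9011]), 'gripper_width': np.float64(0.0312), 'grip_force': np.float64(78.6345)}
```

carry_out:
  commands:
    - [[-0.0248,0.0172,0],0,0.2]
    - [[-0.0248,0.0172,0],0,0.2]
    - [[-0.0248,0.0172,0],0,0.2]
    - [[-0.0248,0.0172,0],0,0.2]
    - [[-0.0248,0.0172,0],0,0.2]
    - [[-0.0248,0.0172,0.001],0,0.2]
    - [[-0.0248,0.0172,0.002],0,0.2]
    - [[-0.0248,0.0172,0.003],0,0.2]
    - [[-0.0248,0.0172,0.003],0,0.2]
    - [[0,0,0],0,0.2]

```text
time_s: 6.4
eef_pos: [0.6357, 0.0101, 0.1865]
orientation: [179.9, -0.2, -176.0]
wrist_force: [-0.1, -0.5, -1.0]
gripper_width: 0.0313
grip_force: 78.8
```

Run:
```python
from h import *
r=[]
for n in('top','scene'): save(n,n+'1.png')
o=get_obs();print({k:np.round(o[k],4) for k in('time_s','q','eef_pos','orientation','wrist_force','gripper_width','grip_force')})
a=cv2.imread('pics/top1.png'); s=cv2.imread('pics/scene1.png')
f=lambda i,x,y,w,h,k:cv2.resize(i[y:y+h,x:x+w],(w*k,h*k),interpolation=cv2.INTER_CUBIC)
cv2.imwrite('pics/c3.png',np.hstack([f(a,255,120,80,100,5),f(s,250,200,80,100,5)]))
```

```text
{'time_s': np.float64(6.5), 'q': array([-5.52800e+00,  1.59514e+01,  9.30618e+01, -2.97000e-02,
        7.12276e+01, -9.94460e+01]), 'eef_pos': array([0.6347, 0.0088, 0.1872]), 'orientation': array([ 179.9882,   -0.2421, -176.0724]), 'wrist_force': array([-0.4536, -0.2081, -0.9924]), 'gripper_width': np.float64(0.0313), 'grip_force': np.float64(78.8276)}
```

View pics/c3.png

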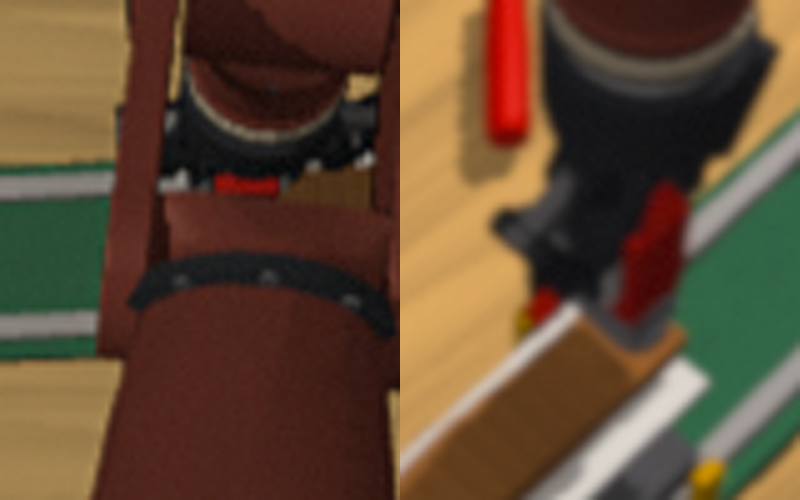

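The nose hangs over the front end, centred between the marks. I'll press to about 8.5 N, which should hold the moulding still, then calibrate force and height. I'll also write a feed tracker and a model-based planner.

carry_out:
  commands:
    - [[0,0,0.01],0,0.2]
    - [[0,0,0.006],0,0.2]
    - [[0,0,0.006],0,0.2]
    - [[0,0,0.006],0,0.2]
    - [[0,0,0.006],0,0.2]
    - [[0,0,0],0,0.2]
    - [[0,0,0],0,0.2]
    - [[0,0,0],0,0.2]
    - [[0,0,0],0,0.2]
    - [[0,0,0],0,0.2]

```text
time_s: 7.75
eef_pos: [0.6376, 0.0101, 0.1571]
orientation: [179.9, 0.2, -176.1]
wrist_force: [-0.3, 4.6, 6.1]
gripper_width: 0.0314
grip_force: 79.6
```

```bash
cat > t.py <<'E'
from h import *
S=camera_info('scene'); ey=np.array([-.066,.998,0]); ex=np.array([.998,.066,0]); W=np.array([.635,.009,0])
F0=.020   # front end past the mark at feed 0
def edge(im,sink,xo=(.008,.011,.014,.017)):
    g=cv2.GaussianBlur(im.astype(np.float32),(0,0),.7); d=g[:,:,0]-g[:,:,1]
    y=np.arange(.005,.36,.0005); r=[]
    for x in xo:
        q=np.array([px(S,W+ex*x+ey*t+[0,0,.12-sink]) for t in y],np.float32)
        s=cv2.remap(d,q[:,:1],q[:,1:],cv2.INTER_LINEAR)[:,0]
        k=np.where((s[:-1]>8)&(s[1:]<=8))[0]
        k=[j for j in k if s[max(0,j-16):j-4].mean()>14 and s[j+4:j+16].mean()<2]
        if k: j=k[-1]; r.append(y[j]+(s[j]-8)/(s[j]-s[j+1])*.0005)
    return np.median(r)-F0 if r else np.nan
def look(n,sink):
    t,f,w,z=[],[],[],[]
    for _ in range(n):
        o=get_obs(); t.append(o['time_s']); w.append(o['wrist_force']); z.append(o['eef_pos'])
        im=camera('scene'); f.append(edge(im,sink))
    cv2.imwrite('pics/last.png',im[:,:,::-1])
    t=np.array(t); f=np.array(f); ok=np.isfinite(f)
    if ok.sum()>1: print('feed mm',np.round(f*1e3,1),'v mm/s',round(np.polyfit(t[ok],f[ok],1)[0]*1e3,1))
    w=np.array(w); print('t',t[-1]+.05,'force',w.mean(0).round(2),'sd',w.std(0).round(2),'tcp',np.mean(z,0).round(4))
E
python3 - <<'E'
from t import *
print('feed at start pic',edge(cv2.imread('pics/scene0.png')[:,:,::-1],0), edge(cv2.imread('pics/scene1.png')[:,:,::-1],0))
look(10,.02)
E
```

```text
feed at start pic 0.001078566707088599 0.0009593374087053103
feed mm [14.  13.8 13.6 13.6 13.6 13.6 13.8 13.9 13.9 13.8] v mm/s 0.1
t 8.25 force [-0.59  3.91  6.32] sd [0.27 0.46 0.48] tcp [0.6376 0.0101 0.1571]
```

The moulding is stationary at feed ≈ 12.7 mm with a push of about 7.4 N, and the friction reading of about 4 N matches the driving spring. Next, the planner.

```bash
cat > p.py <<'E'
from t import *
R=.014; x=np.linspace(-.013,.013,261); CH=.0137; C=.52e-3; TAU=.05
def h0(s):
    s=np.asarray(s); return np.where(abs(s)<.13,np.where(s>0,.007,.005)/2*(1-np.cos(2*np.pi*s/.13)),0)
fg=np.arange(-.01,.32,.0005); hg=np.array([(h0(.15-f+x)+np.sqrt(R*R-x*x)-R).max() for f in fg]); tg=np.gradient(hg,fg)
h=lambda f:np.interp(f,fg,hg); tn=lambda f:np.interp(f,fg,tg)
D=lambda f:4-2*f
VR=([0,.02,.06,.08,.14,.16,.2,.22,.27,.3],[.045,.045,.045,.038,.038,.05,.05,.042,.042,.035])
def sim(f,v,d,n=10,hold=.2,mu=.6,m=10.5,rows=None,dt=.0025,ch=CH):
    """d: commanded descent (m) from hover. rows given (mm): replay; else plan n rows, returns rows"""
    out=[];dd=d;tot=n*.125+hold;log=[];s_=None;cmd=d
    for k in range(int(round(tot/dt))):
        t=k*dt;i=int(t/.125+1e-9)
        if abs(t-i*.125)<dt/2 and i<n:
            if rows is None:   # desired push at the middle of the next row
                fe=f+v*.13; T=tn(fe); vr=np.interp(fe,*VR)
                V=np.clip((D(fe)-10*v-m*1.5*(vr-v))*(1-mu*T)/(mu+T),3,10.5)
                want=(V-1.5)/350+ch-h(fe)+V*C; r=np.clip(round((want-cmd)*1e3/.5)*.5,-6,6); out.append(float(r))
            else: r=rows[i]
            a=cmd; cmd=cmd+r/1e3
        tgt=a+(cmd-a)*min(1,(t-i*.125)/.125) if i<n else cmd
        dd+=(tgt-dd)*dt/TAU
        g=dd-ch+h(f); V=(1.5+350*g)/(1+350*C)
        V=max(0,V); T=tn(f); H=V*(mu+T)/(1-mu*T)
        a_=(D(f)-10*v-H)/m
        v=max(0,v+a_*dt); f=min(.3,f+v*dt)
        if k%50==49: log.append((round(t+dt,2),round(f*1e3,1),round(v*1e3),round(V,1)))
    return f,v,cmd,out,log
def look(n):
    t,f,w,z=[],[],[],[]
    for _ in range(n):
        o=get_obs(); t.append(o['time_s']); w.append(o['wrist_force']); z.append(o['eef_pos']); im=camera('scene')
        e=.0
        for _ in range(3): e=edge(im,.12+h(e)-(o['eef_pos'][2]-.0535))-.001
        f.append(e)
    cv2.imwrite('pics/last.png',im[:,:,::-1])
    t=np.array(t); f=np.array(f); c=np.polyfit(t,f,1); w=np.array(w); z=np.mean(z,0)
    fe=np.polyval(c,t[-1]+.05)
    V=w[:,2].mean()+1.2; print('t',t[-1]+.05,'feed',np.round(f*1e3,1),'-> %.1f v %.1f'%(fe*1e3,c[0]*1e3),'V meas %.1f Fy %.1f'%(V,w[:,1].mean()),'V from z %.1f'%(1.5+350*(.12+h(f.mean())-z[2]+.0535)),'tcp',z.round(4))
    return fe,c[0]
E
python3 - <<'E'
from p import *
f,v=look(3)
for mu in(.5,.56,.62):
    r=sim(f,0,.034,mu=mu); print(mu,r[3]);print(r[4][3::3])
    for m2 in (.54,.66): print('  replay',m2,sim(f,0,.034,mu=m2,rows=r[3])[4][3::3])
E
```

```text
t 8.4 feed [11.3 11.4 11.4] -> 11.4 v 0.0 V meas 7.5 Fy 4.3 V from z 7.2 tcp [0.6376 0.0101 0.1571]
0.5 [-2.5, 0.0, 0.5, 0.0, 0.0, -1.5, -2.0, -1.5, -1.5, -1.5]
[(0.5, np.float64(17.1), 23, np.float64(6.7)), (0.88, np.float64(27.8), 32, np.float64(6.0)), (1.25, np.float64(40.2), 34, np.float64(5.0))]
  replay 0.54 [(0.5, np.float64(14.4), 13, np.float64(6.7)), (0.88, np.float64(20.9), 24, np.float64(5.9)), (1.25, np.float64(32.8), 39, np.float64(4.7))]
  replay 0.66 [(0.5, np.float64(11.4), 0, np.float64(6.7)), (0.88, np.float64(11.4), 0, np.float64(5.9)), (1.25, np.float64(14.0), 18, np.float64(4.5))]
0.56 [-5.0, 0.0, 0.5, 0.0, 0.5, -1.0, -1.5, -1.5, -1.5, -1.5]
[(0.5, np.float64(15.8), 21, np.float64(5.9)), (0.88, np.float64(25.8), 31, np.float64(5.6)), (1.25, np.float64(38.0), 34, np.float64(4.6))]
  replay 0.54 [(0.5, np.float64(17.0), 25, np.float64(5.9)), (0.88, np.float64(28.7), 34, np.float64(5.6)), (1.25, np.float64(41.1), 33, np.float64(4.7))]
  replay 0.66 [(0.5, np.float64(11.8), 2, np.float64(5.9)), (0.88, np.float64(12.8), 4, np.float64(5.5)), (1.25, np.float64(17.9), 27, np.float64(4.2))]
0.62 [-6.0, -1.0, 0.5, 0.0, 0.0, 0.0, -1.0, -1.5, -1.5, -1.0]
[(0.5, np.float64(14.8), 19, np.float64(5.4)), (0.88, np.float64(24.4), 31, np.float64(5.2)), (1.25, np.float64(36.6), 34, np.float64(4.3))]
  replay 0.54 [(0.5, np.float64(18.5), 34, np.float64(5.4)), (0.88, np.float64(34.0), 42, np.float64(5.4)), (1.25, np.float64(47.7), 32, np.float64(4.8))]
  replay 0.66 [(0.5, np.float64(13.4), 12, np.float64(5.4)), (0.88, np.float64(19.8), 22, np.float64(5.2)), (1.25, np.float64(30.4), 34, np.float64(4.1))]
```

carry_out:
  commands:
    - [[0,0,-0.002],0,0.2]
    - [[0,0,-0.002],0,0.2]
    - [[0,0,0],0,0.2]
    - [[0,0,0],0,0.2]
    - [[0,0,0],0,0.2]
    - [[0,0,0],0,0.2]
    - [[0,0,0],0,0.2]
    - [[0,0,0],0,0.2]
    - [[0,0,0],0,0.2]
    - [[0,0,0],0,0.2]

```text
time_s: 9.65
eef_pos: [0.6377, 0.01, 0.1608]
orientation: [179.9, 0.2, -176.1]
wrist_force: [-0.6, 3.8, 5.1]
gripper_width: 0.0314
grip_force: 79.4
```

Run:
```python
from p import *
look(4)
for mu in(.5,.54,.58,.62,.66): print(mu,sim(.0114,0,.034,mu=mu,rows=[-2,-2]+[0]*8)[4][3::3])
```

```text
t 9.850000000000001 feed [20.9 21.7 22.4 22.8] -> 23.6 v 13.2 V meas 6.5 Fy 4.0 V from z 6.0 tcp [0.6377 0.0101 0.1608]
0.5 [(0.5, np.float64(17.7), 28, np.float64(6.1)), (0.88, np.float64(31.0), 36, np.float64(6.3)), (1.25, np.float64(40.6), 12, np.float64(6.6))]
0.54 [(0.5, np.float64(15.0), 19, np.float64(6.1)), (0.88, np.float64(24.7), 31, np.float64(6.1)), (1.25, np.float64(34.2), 16, np.float64(6.4))]
0.58 [(0.5, np.float64(12.9), 10, np.float64(6.1)), (0.88, np.float64(18.7), 20, np.float64(6.1)), (1.25, np.float64(26.8), 19, np.float64(6.2))]
0.62 [(0.5, np.float64(11.8), 4, np.float64(6.1)), (0.88, np.float64(14.2), 8, np.float64(6.1)), (1.25, np.float64(18.0), 12, np.float64(6.1))]
0.66 [(0.5, 11.4, 0, np.float64(6.1)), (0.88, 11.4, 0, np.float64(6.1)), (1.25, 11.4, 0, np.float64(6.1))]
```

```bash
sed -i 's/CH=.0137; C=.52e-3/CH=.0156; C=.23e-3/' p.py
python3 - <<'E'
from p import *
for mu in(.57,.605,.64): print('fit',mu,sim(.0114,0,.034,mu=mu,rows=[-2,-2]+[0]*8)[4][3::3])
r=sim(.0236,.012,.030,mu=.605); print(r[3]);print(r[4])
for m2,m in((.57,10.5),(.64,10.5),(.605,9),(.605,12)): print('  replay',m2,m,sim(.0236,.012,.03,mu=m2,m=m,rows=r[3])[4][3::4])
E
```

```text
fit 0.57 [(0.5, np.float64(13.4), 12, np.float64(6.1)), (0.88, np.float64(20.4), 24, np.float64(6.1)), (1.25, np.float64(29.3), 19, np.float64(6.2))]
fit 0.605 [(0.5, np.float64(12.2), 6, np.float64(6.1)), (0.88, np.float64(16.1), 14, np.float64(6.1)), (1.25, np.float64(22.2), 18, np.float64(6.1))]
fit 0.64 [(0.5, np.float64(11.6), 2, np.float64(6.1)), (0.88, np.float64(12.7), 4, np.float64(6.1)), (1.25, np.float64(14.6), 6, np.float64(6.1))]
[-3.5, -0.5, -0.5, -1.0, -1.0, -1.0, -1.0, -0.5, -1.0, -0.5]
[(0.12, np.float64(25.1), 12, np.float64(5.4)), (0.25, np.float64(26.8), 16, np.float64(4.9)), (0.38, np.float64(29.1), 20, np.float64(4.8)), (0.5, np.float64(31.9), 24, np.float64(4.6)), (0.62, np.float64(35.0), 26, np.float64(4.4)), (0.75, np.float64(38.5), 29, np.float64(4.2)), (0.88, np.float64(42.2), 31, np.float64(4.1)), (1.0, np.float64(46.2), 33, np.float64(4.1)), (1.12, np.float64(50.4), 34, np.float64(4.0)), (1.25, np.float64(54.7), 35, np.float64(4.0)), (1.38, np.float64(59.1), 36, np.float64(4.2))]
  replay 0.57 10.5 [(0.5, np.float64(33.6), 29, np.float64(4.7)), (1.0, np.float64(50.1), 36, np.float64(4.3))]
  replay 0.64 10.5 [(0.5, np.float64(30.2), 18, np.float64(4.5)), (1.0, np.float64(42.6), 31, np.float64(3.9))]
  replay 0.605 9 [(0.5, np.float64(32.2), 25, np.float64(4.6)), (1.0, np.float64(46.9), 33, np.float64(4.1))]
  replay 0.605 12 [(0.5, np.float64(31.7), 23, np.float64(4.6)), (1.0, np.float64(45.6), 32, np.float64(4.0))]
```

Very robust on the upslope, so I'll run it.

carry_out:
  commands:
    - [[0,0,-0.0035],0,0.2]
    - [[0,0,-0.0005],0,0.2]
    - [[0,0,-0.0005],0,0.2]
    - [[0,0,-0.001],0,0.2]
    - [[0,0,-0.001],0,0.2]
    - [[0,0,-0.001],0,0.2]
    - [[0,0,-0.001],0,0.2]
    - [[0,0,-0.0005],0,0.2]
    - [[0,0,-0.001],0,0.2]
    - [[0,0,-0.0005],0,0.2]

```text
time_s: 11.1
eef_pos: [0.636, 0.0087, 0.1697]
orientation: [180.0, -0.0, -176.1]
wrist_force: [-0.5, 4.0, 2.8]
gripper_width: 0.0312
grip_force: 79.3
```

Run:
```python
from p import *
f,v=look(4)
rows=[-3.5,-.5,-.5,-1,-1,-1,-1,-.5,-1,-.5]
for mu in(.57,.605,.64):
    a=sim(.0236,.012,.030,mu=mu,rows=rows); print(mu,a[:3])
    r=sim(f,v,a[2],mu=mu); print(' plan',r[3],r[4][1::2])
    for m2,m in((.57,10.5),(.64,10.5),(.605,9),(.605,12)): print('  replay',m2,m,sim(f,v,a[2],mu=m2,m=m,rows=r[3])[4][3::4])
```

```text
t 11.3 feed [48.3 49.3 50.8 52. ] -> 53.2 v 24.9 V meas 4.2 Fy 4.2 V from z 3.9 tcp [0.6361 0.0087 0.1698]
0.57 (np.float64(0.06688894472494811), np.float64(0.039554197915328985), 0.019499999999999993)
 plan [0.0, 0.0, 0.0, 0.0, 1.0, 1.0, 1.0, 1.5, 2.0, 2.5] [(0.25, np.float64(60.5), 33, np.float64(4.3)), (0.5, np.float64(69.2), 36, np.float64(4.6)), (0.75, np.float64(78.6), 38, np.float64(5.4)), (1.0, np.float64(88.4), 40, np.float64(6.2)), (1.25, np.float64(98.7), 42, np.float64(7.3))]
  replay 0.57 10.5 [(0.5, np.float64(69.2), 36, np.float64(4.6)), (1.0, np.float64(88.4), 40, np.float64(6.2))]
  replay 0.64 10.5 [(0.5, np.float64(65.6), 23, np.float64(4.5)), (1.0, np.float64(73.2), 3, np.float64(6.0))]
  replay 0.605 9 [(0.5, np.float64(67.6), 30, np.float64(4.6)), (1.0, np.float64(80.9), 20, np.float64(6.2))]
  replay 0.605 12 [(0.5, np.float64(67.2), 29, np.float64(4.6)), (1.0, np.float64(80.4), 21, np.float64(6.2))]
0.605 (np.float64(0.061821543725012536), np.float64(0.035542773410420045), 0.019499999999999993)
 plan [-0.5, 0.0, -0.5, 0.5, 0.5, 0.5, 1.0, 1.5, 1.5, 2.5] [(0.25,
[... 804 characters left out ...]
 1.0, 1.5, 1.5, 2.0] [(0.25, np.float64(59.9), 29, np.float64(3.8)), (0.5, np.float64(67.8), 34, np.float64(4.1)), (0.75, np.float64(76.8), 37, np.float64(4.6)), (1.0, np.float64(86.5), 40, np.float64(5.4)), (1.25, np.float64(96.6), 41, np.float64(6.3))]
  replay 0.57 10.5 [(0.5, np.float64(71.2), 47, np.float64(4.2)), (1.0, np.float64(100.5), 74, np.float64(5.1))]
  replay 0.64 10.5 [(0.5, np.float64(67.8), 34, np.float64(4.1)), (1.0, np.float64(86.5), 40, np.float64(5.4))]
  replay 0.605 9 [(0.5, np.float64(70.1), 42, np.float64(4.2)), (1.0, np.float64(95.6), 62, np.float64(5.2))]
  replay 0.605 12 [(0.5, np.float64(69.1), 39, np.float64(4.1)), (1.0, np.float64(91.8), 53, np.float64(5.3))]
```

```bash
cat > fit.py <<'E'
from p import *
LEGS=[(.0114,0,.034,[-2,-2]+[0]*8,.0236),(.0236,.012,.030,[-3.5,-.5,-.5,-1,-1,-1,-1,-.5,-1,-.5],.0532)]
def grid(legs):
    for ch in(.0141,.0151,.0156,.0161):
        print(ch,[(mu,[(round((a[0]-l[4])*1e3,1),round(a[1]*1e3)) for l in legs for a in [sim(*l[:3],mu=mu,rows=l[3],ch=ch)]]) for mu in(.56,.6,.64,.68)])
E
python3 - <<'E'
from fit import *
grid(LEGS)
for mu,ch in((.64,.0151),(.67,.0156),(.6,.0141)):
    r=sim(.0532,.026,.0195,mu=mu,ch=ch); print(' plan',mu,ch,r[3],r[4][1::2])
    for m2 in(.6,.64,.68): print('  replay',m2,sim(.0532,.026,.0195,mu=m2,rows=r[3])[4][3::2])
E
```

```text
0.0141 [(0.56, [(np.float64(1.9), 14), (np.float64(5.0), 31)]), (0.6, [(np.float64(-10.0), 3), (np.float64(0.1), 30)]), (0.64, [(-12.2, 0), (np.float64(-4.0), 31)]), (0.68, [(-12.2, 0), (np.float64(-7.6), 34)])]
0.0151 [(0.56, [(np.float64(7.7), 9), (np.float64(11.6), 37)]), (0.6, [(np.float64(-0.9), 14), (np.float64(6.0), 33)]), (0.64, [(-12.2, 0), (np.float64(1.5), 33)]), (0.68, [(-12.2, 0), (np.float64(-2.3), 34)])]
0.0156 [(0.56, [(np.float64(10.0), 6), (np.float64(15.3), 41)]), (0.6, [(np.float64(3.0), 13), (np.float64(9.3), 36)]), (0.64, [(np.float64(-7.7), 7), (np.float64(4.4), 34)]), (0.68, [(-12.2, 0), (np.float64(0.5), 34)])]
0.0161 [(0.56, [(np.float64(12.2), 4), (np.float64(19.4), 47)]), (0.6, [(np.float64(6.2), 11), (np.float64(12.9), 39)]), (0.64, [(np.float64(-2.8), 13), (np.float64(7.7), 36)]), (0.68, [(-12.2, 0), (np.float64(3.4), 35)])]
 plan 0.64 0.0151 [-1.5, -0.5, 0.0, 0.0, 0.5, 0.5, 1.0, 1.5, 1.5, 1.5] [(0.25, np.float64(59.9), 29, np.float64(3.8)), (0.5, np.float64(67.7), 34, np.float64(4.1)), (0.75, np.float64(76.6), 37, np.float64(4.6)), (1.0, np.float64(86.2
[... 1792 characters left out ...]
), (1.0, np.float64(85.2), 38, np.float64(5.6)), (1.25, np.float64(95.1), 41, np.float64(6.5))]
  replay 0.6 [(0.5, np.float64(71.5), 47, np.float64(4.1)), (0.75, np.float64(84.6), 58, np.float64(4.5)), (1.0, np.float64(101.0), 74, np.float64(4.8)), (1.25, np.float64(122.3), 96, np.float64(4.8))]
  replay 0.64 [(0.5, np.float64(69.6), 40, np.float64(4.0)), (0.75, np.float64(80.5), 47, np.float64(4.5)), (1.0, np.float64(93.3), 55, np.float64(5.0)), (1.25, np.float64(108.7), 68, np.float64(5.5))]
  replay 0.68 [(0.5, np.float64(67.7), 33, np.float64(3.9)), (0.75, np.float64(76.5), 37, np.float64(4.4)), (1.0, np.float64(85.7), 37, np.float64(5.1)), (1.25, np.float64(95.0), 37, np.float64(6.0))]
```

Run:
```python
from fit import *
for rows in([-1.5,0,0,0,.5,.5,1,1.5,2,2.5],[-2,0,0,0,.5,1,1,1.5,1.5,2],[-1.5,-.5,0,0,.5,1,1,1.5,1.5,2]):
    print(rows)
    for mu,ch in((.6,.0141),(.57,.0143),(.64,.0151),(.61,.0156)):
        for f0,v0 in((.0532,.025),(.0535,.029)): print('  ',mu,ch,v0,[(float(a[1]),a[2],float(a[3])) for a in sim(f0,v0,.0195,mu=mu,ch=ch,rows=rows)[4][1::2]])
```

```text
[-1.5, 0, 0, 0, 0.5, 0.5, 1, 1.5, 2, 2.5]
   0.6 0.0141 0.025 [(59.4, 26, 4.2), (66.2, 28, 4.5), (73.2, 28, 5.0), (79.9, 25, 5.8), (85.3, 16, 7.2)]
   0.6 0.0141 0.029 [(60.6, 29, 4.3), (67.9, 30, 4.6), (75.4, 30, 5.1), (83.0, 30, 5.9), (89.8, 24, 7.2)]
   0.57 0.0143 0.025 [(60.0, 30, 4.2), (68.3, 36, 4.5), (77.8, 40, 5.1), (88.4, 45, 5.8), (100.6, 52, 6.9)]
   0.57 0.0143 0.029 [(61.2, 33, 4.2), (70.0, 38, 4.6), (80.1, 43, 5.1), (91.7, 51, 5.7), (105.7, 61, 6.7)]
   0.64 0.0151 0.025 [(59.6, 28, 3.9), (66.9, 30, 4.2), (74.6, 31, 4.7), (82.2, 29, 5.5), (88.8, 22, 6.9)]
   0.64 0.0151 0.029 [(60.8, 30, 4.0), (68.6, 32, 4.3), (76.8, 33, 4.8), (85.2, 34, 5.5), (93.3, 30, 6.8)]
   0.61 0.0156 0.025 [(60.4, 33, 3.8), (69.8, 41, 4.2), (80.8, 47, 4.7), (93.6, 56, 5.3), (109.2, 68, 6.1)]
   0.61 0.0156 0.029 [(61.6, 36, 3.8), (71.5, 43, 4.2), (83.1, 50, 4.7), (96.9, 62, 5.2), (114.2, 77, 5.8)]
[-2, 0, 0, 0, 0.5, 1, 1, 1.5, 1.5, 2]
   0.6 0.0141 0.025 [(59.6, 28, 4.1), (67.1, 32, 4.4), (75.3, 34, 5.0), (83.7, 33, 5.9), (91.6, 30, 6.9)]
   0.6 0.0141 0.029 [(60.7, 30, 4.1), (68.8, 34, 4.5), (
[... 898 characters left out ...]
4), (76.9, 35, 5.0), (85.7, 36, 5.9), (94.6, 35, 6.8)]
   0.57 0.0143 0.025 [(60.0, 31, 4.1), (68.7, 38, 4.4), (79.1, 45, 5.0), (91.1, 51, 5.8), (105.2, 62, 6.4)]
   0.57 0.0143 0.029 [(61.2, 34, 4.1), (70.4, 40, 4.4), (81.4, 48, 5.0), (94.4, 57, 5.7), (110.3, 71, 6.2)]
   0.64 0.0151 0.025 [(59.6, 28, 3.8), (67.4, 33, 4.1), (76.1, 36, 4.7), (85.1, 36, 5.5), (93.8, 33, 6.5)]
   0.64 0.0151 0.029 [(60.8, 31, 3.9), (69.0, 35, 4.1), (78.3, 39, 4.7), (88.1, 40, 5.5), (98.4, 42, 6.4)]
   0.61 0.0156 0.025 [(60.4, 34, 3.7), (70.2, 44, 4.0), (82.2, 52, 4.6), (96.5, 63, 5.2), (114.0, 78, 5.6)]
   0.61 0.0156 0.029 [(61.6, 37, 3.7), (71.9, 46, 4.1), (84.5, 55, 4.6), (99.7, 68, 5.1), (118.9, 86, 5.3)]
```

carry_out:
  commands:
    - [[0,0,-0.0015],0,0.2]
    - [[0,0,-0.0005],0,0.2]
    - [[0,0,0],0,0.2]
    - [[0,0,0],0,0.2]
    - [[0,0,0.0005],0,0.2]
    - [[0,0,0.001],0,0.2]
    - [[0,0,0.001],0,0.2]
    - [[0,0,0.0015],0,0.2]
    - [[0,0,0.0015],0,0.2]
    - [[0,0,0.0025],0,0.2]

```text
time_s: 12.55
eef_pos: [0.6366, 0.0087, 0.1644]
orientation: [-180.0, 0.1, -176.1]
wrist_force: [0.1, 4.1, 6.6]
gripper_width: 0.0312
grip_force: 79.3
```

```bash
cat > step.py <<'E'
from fit import *
def step(LEGS,d,n=3,models=((.6,.0141),(.57,.0143),(.64,.0151),(.61,.0156)),vpos=None):
    f,v=look(n)
    for mu,ch in models:
        print('fit',mu,ch,[(round(float(a[0]-l[4])*1e3,1),round(float(a[1])*1e3)) for l in LEGS+[(.0,)] if len(l)>1 for a in [sim(*l[:3],mu=mu,rows=l[3],ch=ch,hold=l[5] if len(l)>5 else .2)]],end=' ')
        p=sim(f,v,d,mu=mu,ch=ch,hold=.15); print('plan',p[3],[(float(a[1]),a[2],float(a[3])) for a in p[4][1::2]])
    return f,v
E
python3 - <<'E'
from step import *
LEGS.append((.0532,.026,.0195,[-1.5,-.5,0,0,.5,1,1,1.5,1.5,2.5],.09,.15))
step(LEGS,.0255)
E
```

```text
t 12.700000000000001 feed [91.9 93.3 94.6] -> 95.9 v 27.0 V meas 7.3 Fy 3.8 V from z 7.1 tcp [0.6365 0.0088 0.1642]
fit 0.6 0.0141 [(-10.0, 3), (0.1, 30), (5.0, 25)] plan [0.0, 1.5, 2.0, 1.5, 1.5, 1.0, 0.5, -0.5, -1.0, -1.0] [(102.9, 30, 7.3), (111.0, 34, 8.0), (120.0, 37, 8.4), (129.5, 38, 8.1), (139.1, 38, 7.2)]
fit 0.57 0.0143 [(0.8, 14), (4.8, 32), (26.6, 73)] plan [1.5, 2.0, 2.0, 2.0, 1.5, 1.0, 0.0, -0.5, -1.5, -1.5] [(103.3, 32, 7.8), (111.9, 36, 8.7), (121.2, 38, 9.1), (130.8, 38, 8.7), (140.2, 37, 7.5)]
fit 0.64 0.0151 [(-12.2, 0), (1.5, 33), (9.9, 34)] plan [-0.5, 1.5, 1.5, 1.5, 1.5, 1.0, 0.5, 0.0, -1.0, -1.0] [(102.7, 29, 6.8), (110.5, 33, 7.4), (119.2, 36, 7.8), (128.3, 37, 7.6), (137.5, 37, 6.7)]
fit 0.61 0.0156 [(0.7, 14), (8.0, 35), (37.8, 90)] plan [1.0, 2.0, 1.5, 2.0, 1.5, 0.5, 0.5, -0.5, -1.0, -1.5] [(103.2, 32, 7.2), (111.7, 36, 8.0), (120.9, 38, 8.3), (130.4, 38, 7.9), (139.9, 37, 6.9)]
```

carry_out:
  commands:
    - [[0,0,0],0,0.2]
    - [[0,0,0.0015],0,0.2]
    - [[0,0,0.002],0,0.2]
    - [[0,0,0.0015],0,0.2]
    - [[0,0,0.0015],0,0.2]
    - [[0,0,0.001],0,0.2]
    - [[0,0,0.0005],0,0.2]
    - [[0,0,-0.0005],0,0.2]
    - [[0,0,-0.001],0,0.2]
    - [[0,0,-0.001],0,0.2]

```text
time_s: 13.95
eef_pos: [0.6369, 0.0084, 0.1592]
orientation: [-180.0, 0.1, -176.1]
wrist_force: [0.5, 2.8, 6.5]
gripper_width: 0.031
grip_force: 79.5
```

Run:
```python
from step import *
LEGS[:]=[(.0532,.026,.0195,[-1.5,-.5,0,0,.5,1,1,1.5,1.5,2.5],.0959,.15),(.0959,.027,.0255,[0,1.5,2,1.5,1.5,1,.5,-.5,-1,-1],.144,.15)]
step(LEGS,.031,models=((.6,.0141),(.59,.0142),(.62,.0145),(.58,.0141)))
```

```text
t 14.100000000000001 feed [134.9 136.8 138.7] -> 140.7 v 38.5 V meas 7.0 Fy 3.2 V from z 6.7 tcp [0.6369 0.0084 0.1593]
fit 0.6 0.0141 [(-0.9, 25), (0.5, 35)] plan [-3.0, -1.5, -1.5, -1.5, -1.0, -1.0, -1.0, -0.5, -0.5, -0.5] [(150.0, 37, 5.6), (159.2, 38, 4.7), (168.9, 40, 4.3), (179.3, 42, 4.1), (189.9, 43, 4.2)]
fit 0.59 0.0142 [(7.2, 44), (5.2, 34)] plan [-2.5, -2.0, -1.0, -1.5, -1.0, -1.0, -1.0, -1.0, -0.5, -0.5] [(150.1, 37, 5.6), (159.5, 38, 4.8), (169.2, 39, 4.4), (179.2, 41, 4.1), (189.7, 43, 4.1)]
fit 0.62 0.0145 [(-1.4, 23), (-4.7, 34)] plan [-3.0, -2.0, -1.0, -1.5, -1.0, -1.0, -1.0, -0.5, -0.5, -0.5] [(149.8, 36, 5.4), (159.0, 38, 4.6), (168.8, 40, 4.1), (179.2, 43, 3.9), (190.0, 43, 4.0)]
fit 0.58 0.0141 [(10.3, 51), (7.9, 32)] plan [-2.0, -2.0, -1.5, -1.5, -1.0, -1.0, -1.0, -1.0, -0.5, -0.5] [(150.1, 37, 5.8), (159.4, 38, 4.9), (169.2, 40, 4.4), (179.3, 42, 4.1), (190.1, 44, 4.2)]
```

carry_out:
  commands:
    - [[0,0,-0.003],0,0.2]
    - [[0,0,-0.0015],0,0.2]
    - [[0,0,-0.0015],0,0.2]
    - [[0,0,-0.0015],0,0.2]
    - [[0,0,-0.001],0,0.2]
    - [[0,0,-0.001],0,0.2]
    - [[0,0,-0.001],0,0.2]
    - [[0,0,-0.0005],0,0.2]
    - [[0,0,-0.0005],0,0.2]
    - [[0,0,-0.0005],0,0.2]

```text
time_s: 15.35
eef_pos: [0.6361, 0.0087, 0.1703]
orientation: [-180.0, -0.0, -176.1]
wrist_force: [-0.9, 3.1, 3.2]
gripper_width: 0.0311
grip_force: 79.1
```

Run:
```python
from step import *
LEGS[:]=[(.0959,.027,.0255,[0,1.5,2,1.5,1.5,1,.5,-.5,-1,-1],.1407,.15),(.1407,.0385,.031,[-3,-1.5,-1.5,-1.5,-1,-1,-1,-.5,-.5,-.5],.195,.15)]
step(LEGS,.019,models=((.6,.0141),(.61,.0141),(.62,.0145)))
```

```text
t 15.5 feed [190.7 193.  195.1] -> 197.3 v 43.8 V meas 4.7 Fy 3.0 V from z 3.9 tcp [0.6361 0.0087 0.1704]
fit 0.6 0.0141 [(3.8, 35), (1.4, 43)] plan [0.0, 0.5, 1.5, 1.0, 1.5, 2.0, 1.5, 1.0, 1.0, 0.0] [(208.4, 45, 4.7), (219.9, 47, 5.4), (231.7, 47, 6.2), (243.5, 47, 6.8), (255.1, 46, 6.8)]
fit 0.61 0.0141 [(-0.8, 34), (-0.4, 42)] plan [0.0, 0.5, 1.0, 1.5, 1.0, 1.5, 1.5, 1.5, 1.0, 0.5] [(208.2, 44, 4.7), (219.5, 45, 5.4), (230.9, 46, 6.0), (242.6, 47, 6.6), (254.2, 46, 6.7)]
fit 0.62 0.0145 [(-1.4, 34), (1.1, 44)] plan [0.0, 0.5, 1.0, 1.5, 1.5, 1.5, 1.5, 1.0, 1.0, 0.5] [(208.4, 45, 4.5), (219.9, 47, 5.2), (231.7, 47, 6.0), (243.6, 47, 6.5), (255.3, 47, 6.6)]
```

carry_out:
  commands:
    - [[0,0,0],0,0.2]
    - [[0,0,0.0005],0,0.2]
    - [[0,0,0.0015],0,0.2]
    - [[0,0,0.001],0,0.2]
    - [[0,0,0.0015],0,0.2]
    - [[0,0,0.002],0,0.2]
    - [[0,0,0.0015],0,0.2]
    - [[0,0,0.001],0,0.2]
    - [[0,0,0.001],0,0.2]
    - [[0,0,0],0,0.2]

```text
time_s: 16.75
eef_pos: [0.6366, 0.0086, 0.1608]
orientation: [-180.0, 0.1, -176.1]
wrist_force: [0.0, 2.7, 5.4]
gripper_width: 0.0311
grip_force: 79.2
```

Run:
```python
from step import *
LEGS[:]=[(.1973,.0435,.019,[0,.5,1.5,1,1.5,2,1.5,1,1,0],.26,.15)]
step(LEGS,.029,models=((.6,.0141),(.61,.0141),(.62,.0145)))
```

```text
t 16.900000000000002 feed [252.1 254.  256. ] -> 257.9 v 38.8 V meas 6.5 Fy 2.5 V from z 6.6 tcp [0.6366 0.0087 0.1608]
fit 0.6 0.0141 [(1.7, 45)] plan [-0.5, -0.5, -1.0, -1.0, -0.5, 0.0, 0.0, 0.0, 0.0, 0.0] [(267.7, 39, 6.1), (277.4, 39, 5.4), (286.9, 38, 5.1), (296.3, 38, 5.1), (300.0, 37, 5.1)]
fit 0.61 0.0141 [(-3.4, 39)] plan [-1.0, -0.5, -1.0, -1.0, -0.5, 0.5, 0.0, 0.0, 0.0, 0.0] [(267.6, 39, 6.0), (277.4, 39, 5.2), (287.1, 39, 5.0), (296.7, 37, 5.1), (300.0, 36, 5.1)]
fit 0.62 0.0145 [(-0.6, 41)] plan [-1.0, -0.5, -0.5, -1.0, -0.5, 0.0, 0.0, 0.0, 0.0, 0.0] [(267.6, 39, 5.8), (277.4, 39, 5.2), (286.8, 37, 5.0), (296.1, 37, 5.0), (300.0, 36, 5.0)]
```

carry_out:
  commands:
    - [[0,0,-0.001],0,0.2]
    - [[0,0,-0.0005],0,0.2]
    - [[0,0,-0.001],0,0.2]
    - [[0,0,-0.001],0,0.2]
    - [[0,0,-0.0005],0,0.2]
    - [[0,0,0],0,0.2]
    - [[0,0,0],0,0.2]
    - [[0,0,0],0,0.2]
    - [[0,0,0],0,0.2]
    - [[0,0,0],0,0.2]

```text
time_s: 18.15
eef_pos: [0.636, 0.0085, 0.1643]
orientation: [-180.0, -0.0, -176.1]
wrist_force: [-0.9, 2.8, 5.0]
gripper_width: 0.0312
grip_force: 79.3
```

Run:
```python
from step import *
look(5)
```

```text
t 18.400000000000002 feed [nan nan nan nan nan] -> nan v nan V meas 5.5 Fy 2.1 V from z nan tcp [0.6361 0.0085 0.1643]
```

Run:
```python
from p import *
s=cv2.imread('pics/last.png'); cv2.imwrite('pics/c4.png',cv2.resize(s[150:330,200:420],None,fx=3,fy=3,interpolation=cv2.INTER_CUBIC))
for F in(.28,.29,.3): q=px(S,W+ex*.014+ey*(F+.021)+[0,0,.1105]); print(F,(q-[200,150])*3)
```

```text
0.28 [549.43224218 129.84156464]
0.29 [556.92033638 122.85439999]
0.3 [564.35130525 115.92053917]
```

View pics/c4.png

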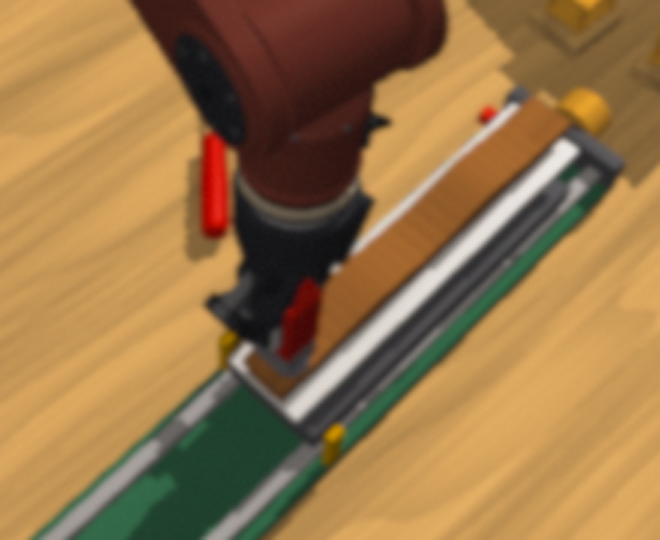

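The moulding's front end is against the far end plate at about (568,122) in the crop, so feed ≈ 0.30. I'll ease the push slightly so it seats on the stop, then settle.

carry_out:
  commands:
    - [[0,0,-0.001],0,0.2]
    - [[0,0,-0.001],0,0.2]
    - [[0,0,0],0,0.2]
    - [[0,0,0],0,0.2]
    - [[0,0,0],0,0.2]
    - [[0,0,0],0,0.2]
    - [[0,0,0],0,0.2]
    - [[0,0,0],0,0.2]
    - [[0,0,0],0,0.2]
    - [[0,0,0],0,0.2]

```text
time_s: 19.65
eef_pos: [0.6361, 0.0086, 0.1663]
orientation: [-180.0, -0.0, -176.1]
wrist_force: [-0.3, -0.2, 3.6]
gripper_width: 0.0313
grip_force: 79.1
```

Run:
```python
from p import *
a=cv2.imread('pics/last.png').astype(float)[:,:,::-1]; b=camera('scene').astype(float)
cr=(slice(170,215),slice(350,400)); print('shift',cv2.phaseCorrelate(a[cr].mean(2),b[cr].mean(2)))
o=get_obs(); print(o['wrist_force'],o['grip_force'],o['eef_pos'],finish_job())
```

```text
shift ((0.051093887992184506, 0.16898980911318873), 0.9238698045710974)
the job is handed in; nothing more can be done
[-0.01983253 -0.32176078  3.38116532] 79.12451505661011 [0.63610037 0.00853252 0.16628919] None
```

The job is handed in, with no verdict returned: the moulding ran at about 25 to 45 mm/s under roughly 4 to 7.5 N and now stands at the far stop by the last pictures, with the gripped block still pressing at about 4.6 N, within about 1 mm of the marks.

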